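# Take a safety cone off its stack

## Robot

A 7-joint arm with a two-finger parallel gripper is mounted at the origin on the work surface. World frame = base frame: x ahead of the robot, y to its left, z up, the work surface at z = 0. Lengths are in m, angles in rad, forces in N, time in s.
With the tool pointing down it reaches from about 0.425 to 0.875 m from the base axis. Payload 4.7 kg.
Tool frame: the origin (TCP) lies at the very end of the fingers, on their centre line; the grasp point (between the pads) lies 19 mm behind it (ctrl.grasp_offset is the distance from the TCP to the grasp point, in m); z points along the fingers, y is the direction in which the jaws open and shut (so a half turn about z gives the same grasp; the last joint's range is limited). The gripper opens to 87 mm and grips with 3 to 60 N. Pads are 19 mm wide; open, the fingers measure 117 mm over their backs; the gripper's body (75 mm by 190 mm) begins 51 mm behind the grasp point.
Start: joints at [-1.25, 0.321, -0.07, 1.45, 0.023, 1.371, -0.057], TCP at [0.196, 0.62, 0.223] pointing down, gripper open.
Joint ranges: [-2.86, 2.86], [-0.3, 2.09], [-1.38, 1.24], [0.06, 2.45], [-1.56, 4.7], [0.09, 2.05], [-2.69, 2.69]. Speed limits (rad/s): [2.57, 2.57, 3.14, 3.14, 3.14, 3.14, 3.14].

## Interface

Orientations are given as a rotation vector (axis times angle).
In Python, from bench import ctrl gives the robot as it stands.
- The arm moves only by the shell command python3 -m creep 'ROWS' [FORCE]. ROWS is JSON, a list that holds one entry, the list of rows, each a list of 7 numbers: the opening, from 0 (shut) to 1 (fully open), then the shift along the tool's x, y, z in mm, then the turn, a rotation vector about the tool's x, y, z in rad. In form: [[[grip, dx, dy, dz, rx, ry, rz], ...]]. A call has 1 to 5 rows; each row is the pose to reach, as a shift and turn from the pose commanded when the call began, along the tool's axes at that moment; what a row does not reach only later rows make up. A row lasts 1/10 s, in which the tool goes at most 50 mm and 8.59 degrees, less where a joint would pass 70% of its speed; a pose out of reach is approached as far as the arm can. A call with a gripper value outside its range is refused whole. The fingers move at their own pace and stop on an object; FORCE is the grip in N (left out, the last holds). Time passes only in rows, so rows that repeat a pose let the fingers close. It gives the time, the measured TCP pose, the force and the opening at its end, in the units of the state.
- ctrl.get_state(): the state, without advancing time (a new reading comes with each control period).
- ctrl.get_image(name): name is "scene" or "top" or "wrist"; returns the picture (384x512x3 uint8, red, green, blue); there is no depth.
- ctrl.camera_params(name): a dict with "K" (3x3 intrinsics, pixels), "pose" (4x4, takes a point from camera to world coordinates). Camera axes: x right, y down, z forward; pixel columns grow to the right and rows downward; lengths in m; the calibration is good to about 2 mm. A picture is of the moment at which its call begins: read the wrist's pose just before it. camera_params takes no time and is no camera call; for the wrist camera it gives the pose at the moment of the call.
- ctrl.close_job(): hands the job in, once; it reports no verdict.
The state is a dict: "time": time; "joint_positions": joint angles; "qd": joint speeds; "joint_torque": joint torques, N m; "position": TCP position; "tool_rot": TCP orientation; "ft_force": force on the tool from outside, world axes, zero at the start; "torque": the same for the moment, N m; "grip_width": opening from 0.0 (shut) to 1.0 (fully open).
Only numpy, scipy, OpenCV 4.12 (cv2) and the standard library are available. Lean on these libraries where they do the work, as an engineer would, in place of code of your own. Each camera call takes 0.05 s, during which the arm holds its last target. There are 200 camera calls.

## Task

The bench spot marked by the black mat with the yellow border is out of use: pull the top orange cone straight up off its nested stack (it sticks a little) and stand it upright in the middle of that mat, setting it down gently, not dropping it. Leave the orange cone underneath and the blue stack standing where they are.

Things in the scene. Friction and masses are not known exactly. Their poses are not given: they have to be found in the camera images.
- orange_cone_mid (a point): Top orange cone, nested on a second one; 0.3 kg, hollow, 140 mm tall, black foot 110 mm square, 14 thick; round, tapering evenly from 75 mm wide above the foot to 30 at the top. Point: on its axis, 70 mm above its underside; z up the axis. Grip it 30-50 mm above this point (37-33 mm wide). Sticks with about 2-4 N beyond its weight for the first 5 mm of lift; clear of the lower cone after 115 mm.
- orange_under: Lower orange cone, same shape, 0.65 kg, loose on the bench, its underside 28 mm below the top cone's. Origin: centre of its underside; z up, x and y parallel to its foot's sides.
- blue_cone_mid (a point): Top cone of the blue stack, a bystander: two nested blue cones, same shapes and sizes as the orange. Point: on the top one's axis, 70 mm above its underside. Each stack of two is 168 mm tall.
- mat: Flat black mat with a yellow border, 170 mm square, 4 mm thick, fixed to the bench. Origin: centre of its underside; x and y parallel to its sides. All else on the bench stands at the far edge and sides, and is lower than the stacks.
There are look-alikes about, which are no part of the job. What is shaped like the part that bears orange_cone_mid but purple is not meant. Of the things that look like the mat, take the one that is farthest to the robot's right at the start.

How it is judged:
By the outcome, as a careful person would: the job done as asked, in the order asked, and still so for the second after the job is handed in, with the robot touching nothing.
It also fails if it takes over 38 s, if anything falls off the work surface, if the arm or the gripper's body presses on something with over 40 N, if the wrist force passes 120 N, or if a joint passes its speed limit or range.

## Working session

There is one attempt and no reset: what is moved stays moved. The work goes in short steps, Python scripts to look and compute and a shell command to move; the robot and the scene stay as the last step left them, time stands still between calls to the robot, and variables do not carry over. Pictures are saved under pics/ and viewed, about 8 in all and at most 12, crops included, and the job is handed in when it is done.

```bash
ls; mkdir -p pics
python3 - <<'E'
from bench import ctrl
import cv2,numpy as np
np.set_printoptions(precision=4,suppress=True)
for n in("scene","top"):
    im=ctrl.get_image(n); cv2.imwrite(f"pics/{n}0.png",im[:,:,::-1])
    p=ctrl.camera_params(n);print(n,p["K"],p["pose"])
print(ctrl.get_state())
E
```

```text
pics
scene [[436.6526   0.     258.2609]
 [  0.     436.6526 197.2622]
 [  0.       0.       1.    ]] [[ 0.8144  0.4722 -0.3373  0.8968]
 [ 0.5803 -0.6659  0.4688 -0.4957]
 [-0.0032 -0.5776 -0.8163  1.0792]
 [ 0.      0.      0.      1.    ]]
top [[403.689    0.     257.2565]
 [  0.     403.689  187.6192]
 [  0.       0.       1.    ]] [[-0.0247 -0.9975  0.0663  0.378 ]
 [-0.9996  0.0253  0.008   0.0431]
 [-0.0097 -0.066  -0.9978  1.3089]
 [ 0.      0.      0.      1.    ]]
{'time': 0.1, 'joint_positions': array([-1.2499,  0.3218, -0.0701,  1.4515,  0.0226,  1.3708, -0.0569]), 'qd': array([ 0.0007, -0.    , -0.0006, -0.0023,  0.0034, -0.0001,  0.0008]), 'joint_torque': array([ -0.0004, -49.2569,  -0.406 , -31.3402,  -0.0643,   0.0394,
         0.0001]), 'position': array([0.1962, 0.6192, 0.2216]), 'tool_rot': array([-0.48  , -3.1046,  0.0027]), 'ft_force': array([ 0.5686, -0.6508,  0.0462]), 'torque': array([-0.0334, -0.0895,  0.0098]), 'grip_width': 1.0026059258934612}
```

View pics/top0.png

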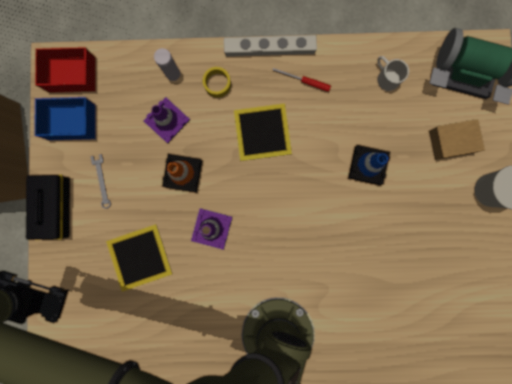

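View pics/scene0.png

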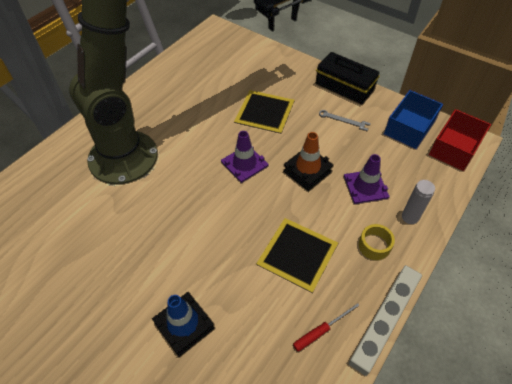

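Possible targets, as top-view pixels:
- **Cones:** orange stack (183,172), purple look-alikes (166,120) and (211,229), blue bystander (369,165). I choose the orange one.
- **Mats:** (263,132) and (140,257). Columns grow towards −y, the robot's right, so I choose (263,132), which is (298,254) in the scene view.

```bash
cat > h.py <<'E'
from bench import ctrl
import cv2,numpy as np
from scipy.spatial.transform import Rotation as R
np.set_printoptions(precision=4,suppress=True)
def ray(p,uv):
    d=p["pose"][:3,:3]@np.linalg.inv(p["K"])@[uv[0],uv[1],1]; return p["pose"][:3,3],d
def plane(p,uv,z):
    o,d=ray(p,uv); return o+d*(z-o[2])/d[2]
def proj(p,X):
    c=p["pose"][:3,:3].T@(np.asarray(X)-p["pose"][:3,3]); c=p["K"]@c; return c[:2]/c[2]
def tri(p,a,q,b):
    o,d=ray(p,a);r,e=ray(q,b);s=np.linalg.lstsq(np.c_[d,-e],r-o,rcond=None)[0]
    A,B=o+s[0]*d,r+s[1]*e; return (A+B)/2,np.linalg.norm(A-B)
def blobs(m,amin=30):
    n,l,s,c=cv2.connectedComponentsWithStats(m.astype(np.uint8)); return [(s[i,4],c[i],l==i) for i in range(1,n) if s[i,4]>=amin]
E
python3 - <<'E'
from h import *
I={n:cv2.imread(f"pics/{n}0.png") for n in("scene","top")}; P={n:ctrl.camera_params(n) for n in I}
near={"scene":((310,160),(298,254)),"top":((183,172),(263,132))}
out=[]
for n,im in I.items():
    h,s,v=cv2.split(cv2.cvtColor(im,cv2.COLOR_BGR2HSV))
    co,cm=near[n]
    ym=(h>23)&(h<33)&(s>150)&(v>80)
    for a,c,m in blobs(ym):
        if np.hypot(*(c-cm))<15:
            r=cv2.minAreaRect(np.argwhere(m)[:,::-1].astype(np.float32)); q=cv2.approxPolyDP(cv2.convexHull(np.argwhere(m)[:,::-1].astype(np.int32)),6,True)[:,0]
            X=np.array([plane(P[n],k,.004) for k in q]); print(n,"mat",a,X.mean(0),"sides",np.linalg.norm(X-np.roll(X,1,0),axis=1),np.degrees(np.arctan2(*(X-np.roll(X,1,0))[:,1::-1].T)))
    for a,c,m in blobs((h<12)&(s>130)&(v>50),10):
        if np.hypot(*(c-co))<40: print(n,"orange",a,c,"bbox",cv2.boundingRect(m.astype(np.uint8)))
    for a,c,m in blobs(v<50,50):
        if np.hypot(*(c-co))<30:
            q=cv2.minAreaRect(np.argwhere(m)[:,::-1].astype(np.float32)); print(n,"foot",q,plane(P[n],q[0],.03))
    out.append(cv2.resize(im[co[1]-35:co[1]+35,co[0]-35:co[0]+35],(400,400),interpolation=cv2.INTER_CUBIC))
cv2.imwrite("pics/crop1.png",np.hstack(out))
E
```

```text
scene mat 999 [0.6499 0.0304 0.004 ] sides [0.1602 0.167  0.1617 0.1661] [   6.8349  -83.3248 -173.5052   96.1493]
scene orange 153 [311.0327 143.8954] bbox (303, 133, 15, 21)
scene orange 209 [309.3876 166.1148] bbox (297, 158, 24, 16)
scene foot ((307.60516357421875, 167.48793029785156), (36.055320739746094, 41.868804931640625), 49.76364517211914) [0.5222 0.2869 0.03  ]
top mat 860 [0.6476 0.0345 0.004 ] sides [0.1636 0.164  0.16   0.1625] [-173.6565   95.3981    5.8226  -83.3069]
top orange 84 [175.7619 169.5714] bbox (166, 161, 18, 16)
top orange 112 [185.4911 174.375 ] bbox (172, 161, 22, 24)
top foot ((182.1513214111328, 172.80422973632812), (34.599918365478516, 32.585540771484375), 9.090276718139648) [0.5163 0.2917 0.03  ]
```

View pics/crop1.png

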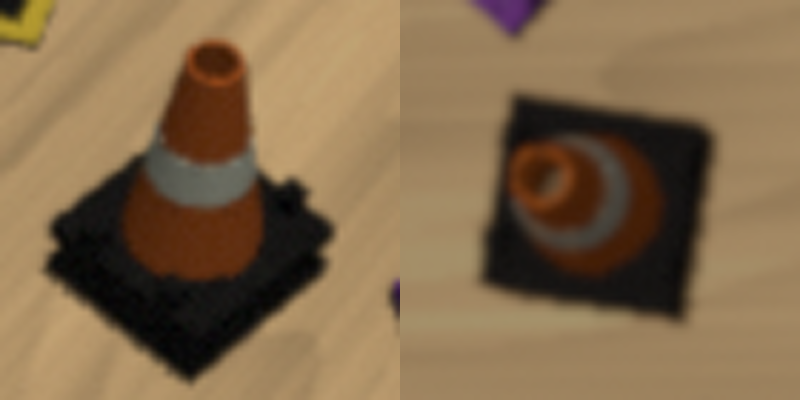

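The crop shows the orange stack. Its hollow tip ring is at scene ≈(312.4,135.6) and top ≈(172.4,167.1), with two black feet below.

Run:
```python
from h import *
P={n:ctrl.camera_params(n) for n in("scene","top","wrist")}
X,g=tri(P["scene"],(312.4,135.6),P["top"],(172.4,167.1));print(X,g,plane(P["scene"],(312.4,135.6),.168),plane(P["top"],(172.4,167.1),.168))
s=ctrl.get_state();T=R.from_rotvec(s["tool_rot"]);print(T.as_matrix())
W=P["wrist"];print("cam in tool",T.inv().apply(W["pose"][:3,3]-s["position"]),T.inv().as_matrix()@W["pose"][:3,:3],W["K"][0])
print("shift mm to above",T.inv().apply([X[0],X[1],.24]-s["position"])*1000)
```

```text
[0.5193 0.2936 0.1645] 0.001229198320584204 [0.5212 0.2911 0.168 ] [0.5184 0.2924 0.168 ]
[[-0.9533  0.302  -0.0004]
 [ 0.302   0.9533 -0.0017]
 [-0.0001 -0.0017 -1.    ]]
cam in tool [ 0.0761  0.0005 -0.1622] [[ 0.0005 -0.9594 -0.2822]
 [ 1.      0.0005 -0.0002]
 [ 0.0003 -0.2822  0.9594]] [338.6956   0.     259.3633]
shift mm to above [-406.3193 -212.8086  -18.0281]
```

```bash
python3 -m creep '[[[1,-40,-21,-20,0,0,0],[1,-80,-42,-40,0,0,0],[1,-121,-63,-48,0,0,0],[1,-162,-85,-48,0,0,0],[1,-203,-106,-48,0,0,0]]]'
python3 - <<'E'
from h import *
s=ctrl.get_state();T=R.from_rotvec(s["tool_rot"]);print(s["position"],T.inv().apply([.5195,.2918,.27]-s["position"])*1000)
E
```

```text
time: 0.6
position: [0.359, 0.4557, 0.2707]
tool_rot: [0.48, 3.104, 0.001]
ft_force: [0.5, -0.1, 0.3]
grip_width: 1.001
[0.359  0.4557 0.2707] [-202.5409 -107.7919    0.7211]
```

```bash
python3 -m creep '[[[1,-45,-23,0,0,0,0],[1,-90,-47,0,0,0,0],[1,-134,-71,0,0,0,0],[1,-172,-92,0,0,0,0],[1,-202,-107,0,0,0,0]]]'; python3 -m creep '[[[1,0,0,0,0,0,0],[1,0,0,0,0,0,0]]]'
python3 - <<'E'
from h import *
s=ctrl.get_state();p=ctrl.camera_params("wrist");im=ctrl.get_image("wrist")[:,:,::-1].copy()
cv2.imwrite("pics/w1.png",im); np.save("w1.npy",p["pose"]);
print(s["position"],proj(p,[.5195,.2918,.168]))
h,sa,v=cv2.split(cv2.cvtColor(im,cv2.COLOR_BGR2HSV))
for a,c,m in blobs((h<12)&(sa>130)&(v>50),60): print(a,c,cv2.boundingRect(m.astype(np.uint8)))
E
```

```text
time: 1.1
position: [0.5201, 0.2906, 0.2703]
tool_rot: [0.486, 3.103, -0.002]
ft_force: [-0.2, 0.5, -1.0]
grip_width: 1.0
time: 1.3
position: [0.5183, 0.2935, 0.27]
tool_rot: [-0.483, -3.103, 0.001]
ft_force: [-0.4, 0.0, -0.6]
grip_width: 1.001
[0.5183 0.2935 0.27  ] [257.3537 191.4651]
531 [264.5235 141.5348] (232, 127, 60, 44)
1206 [258.7272 179.209 ] (234, 153, 50, 56)
```

View pics/w1.png

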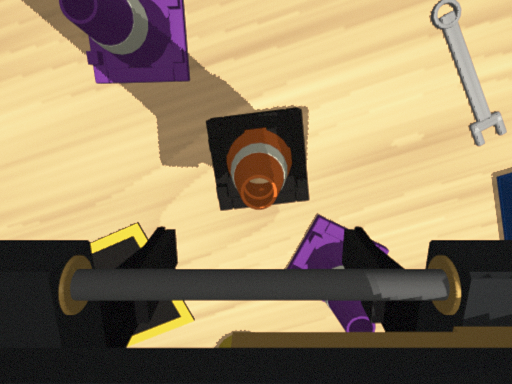

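The wrist view puts the tip ring at about (259,192). My prediction was (257.4,191.5), so the error is about 1 mm and I descend.

```bash
python3 -m creep '[[[1,-1,0,35,0,0,0],[1,-1,0,75,0,0,0],[1,-1,0,115,0,0,0],[1,-1,0,140,0,0,0],[1,-1,0,151,0,0,0]]]' 38; python3 -m creep '[[[1,0,0,0,0,0,0],[1,0,0,0,0,0,0]]]'
python3 - <<'E'
from h import *
p=ctrl.camera_params("wrist");p["pose"]=np.load("w1.npy")
X=np.array([plane(p,k,.042) for k in [(207,121),(305,107),(308,200),(221,210)]]);d=X-np.roll(X,1,0);print(X,X.mean(0),np.linalg.norm(d,axis=1),np.degrees(np.arctan2(d[:,1],d[:,0])))
E
```

```text
time: 1.85
position: [0.5159, 0.2949, 0.1163]
tool_rot: [-0.474, -3.101, 0.005]
ft_force: [-0.3, -0.3, 0.7]
grip_width: 1.001
time: 2.05
position: [0.5194, 0.2953, 0.121]
tool_rot: [0.478, 3.104, 0.003]
ft_force: [-0.4, -0.9, 0.1]
grip_width: 1.001
[[0.458  0.2508 0.042 ]
 [0.4768 0.3606 0.042 ]
 [0.5833 0.3348 0.042 ]
 [0.5635 0.2302 0.042 ]] [0.5204 0.2941 0.042 ] [0.1074 0.1114 0.1096 0.1065] [ 168.9804   80.2691  -13.6064 -100.7428]
```

```bash
python3 -m creep '[[[0.35,0,0,0,0,0,0],[0.35,0,0,0,0,0,0],[0.3,0,0,0,0,0,0],[0.3,0,0,0,0,0,0],[0.3,0,0,0,0,0,0]]]' 38; python3 -m creep '[[[0,0,0,0,0,0,0],[0,0,0,0,0,0,0],[0,0,0,0,0,0,0],[0,0,0,0,0,0,0]]]' 38
```

```text
time: 2.55
position: [0.5191, 0.294, 0.1198]
tool_rot: [0.48, 3.104, 0.0]
ft_force: [-0.5, 0.5, -0.2]
grip_width: 0.627
time: 2.95
position: [0.519, 0.2933, 0.1194]
tool_rot: [-0.481, -3.104, 0.002]
ft_force: [-1.0, -1.7, 0.7]
grip_width: 0.514
```

```bash
python3 -m creep '[[[0,0,0,0,0,0,0],[0,0,0,0,0,0,0],[0,0,0,0,0,0,0],[0,0,0,0,0,0,0],[0,0,0,0,0,0,0]]]' 38
```

```text
time: 3.45
position: [0.5191, 0.2938, 0.1195]
tool_rot: [0.48, 3.105, -0.0]
ft_force: [0.1, -3.3, 0.3]
grip_width: 0.511
```

The grip stopped at about 44 mm, wider than expected. The lower pad edges probably touch the taper first. I lift slowly and check.

```bash
python3 -m creep '[[[0,0,0,-2,0,0,0],[0,0,0,-4,0,0,0],[0,0,0,-6,0,0,0],[0,0,0,-9,0,0,0],[0,0,0,-12,0,0,0]]]' 38;  python3 - <<'E'
from h import *
print(ctrl.get_state()["ft_force"])
im=[ctrl.get_image(n)[:,:,::-1] for n in("scene","wrist")]
cv2.imwrite("pics/l1.png",np.hstack([cv2.resize(im[0][95:215,240:400],(400,300),interpolation=cv2.INTER_CUBIC),cv2.resize(im[1],(400,300))]))
E
```

```text
time: 3.95
position: [0.5192, 0.2947, 0.1322]
tool_rot: [0.479, 3.104, 0.002]
ft_force: [0.4, 0.5, -3.2]
grip_width: 0.515
[ 0.4397  0.4971 -3.2205]
```

View pics/l1.png

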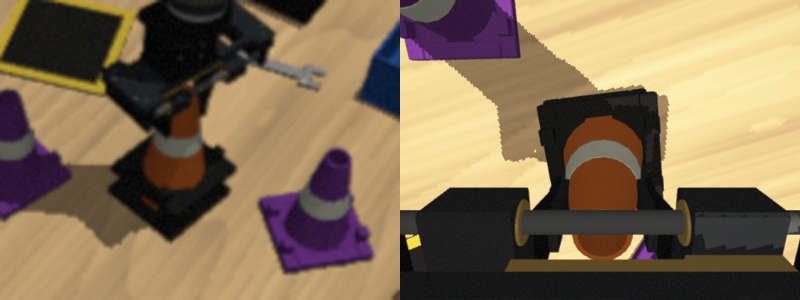

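The cone is up 12 mm with the load at −3.2 N, which is its weight, so the stick is released. I continue straight up.

```bash
python3 -m creep '[[[0,0,0,-8,0,0,0],[0,0,0,-18,0,0,0],[0,0,0,-30,0,0,0],[0,0,0,-42,0,0,0],[0,0,0,-55,0,0,0]]]'; python3 -m creep '[[[0,0,0,-14,0,0,0],[0,0,0,-28,0,0,0],[0,0,0,-42,0,0,0],[0,0,0,-56,0,0,0],[0,0,0,-70,0,0,0]]]';python3 -m creep '[[[0,0,0,-15,0,0,0],[0,0,0,-30,0,0,0],[0,0,0,-38,0,0,0],[0,0,0,-40,0,0,0],[0,0,0,-40,0,0,0]]]'
python3 - <<'E'
from h import *
s=ctrl.get_state();T=R.from_rotvec(s["tool_rot"]);print(s["position"],T.inv().apply([.649,.0325,.29]-s["position"])*1000)
im=[ctrl.get_image(n)[:,:,::-1] for n in("scene","wrist")]
cv2.imwrite("pics/l2.png",np.hstack([cv2.resize(im[0][75:215,220:407],(400,300),interpolation=cv2.INTER_CUBIC),cv2.resize(im[1],(400,300))]))
E
```

```text
time: 4.55
position: [0.5192, 0.2941, 0.1881]
tool_rot: [0.48, 3.104, 0.001]
ft_force: [-0.2, 0.2, -2.6]
grip_width: 0.512
time: 5.05
position: [0.519, 0.294, 0.2578]
tool_rot: [0.48, 3.105, 0.0]
ft_force: [0.6, 1.1, -2.3]
grip_width: 0.515
time: 5.55
position: [0.5191, 0.294, 0.2966]
tool_rot: [0.48, 3.105, 0.0]
ft_force: [-0.4, -0.1, -3.6]
grip_width: 0.508
[0.5191 0.294  0.2966] [-202.8536 -210.0359    6.5777]
```

View pics/l2.png

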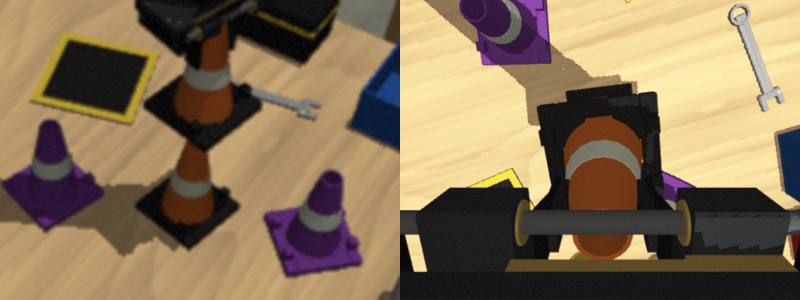

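The cone is held upright and clear, and the lower cone is still standing. I carry it over the mat, turning it −0.30 rad about the tool z to square it.

```bash
python3 -m creep '[[[0,-10,-10,0,0,0,-0.03],[0,-28,-29,0,0,0,-0.06],[0,-50,-52,0,0,0,-0.09],[0,-72,-75,0,0,0,-0.12],[0,-94,-97,0,0,0,-0.15]]]'
python3 - <<'E'
from h import *
s=ctrl.get_state();T=R.from_rotvec(s["tool_rot"]);print(s["position"],T.inv().apply([.649,.0325,.29]-s["position"])*1000)
E
```

```text
time: 6.15
position: [0.5794, 0.1718, 0.2957]
tool_rot: [-0.244, -3.131, 0.001]
ft_force: [0.3, -0.5, -3.2]
grip_width: 0.512
[0.5794 0.1718 0.2957] [ -90.3381 -126.8324    5.6835]
```

```bash
python3 -m creep '[[[0,-20,-28,0,0,0,-0.03],[0,-40,-56,0,0,0,-0.06],[0,-60,-84,0,0,0,-0.09],[0,-79,-110,0,0,0,-0.12],[0,-91,-127,0,0,0,-0.15]]]'; python3 -m creep '[[[0,0,0,0,0,0,0],[0,0,0,0,0,0,0],[0,0,0,0,0,0,0]]]'
python3 - <<'E'
from h import *
ps=[];
s=ctrl.get_state();T=R.from_rotvec(s["tool_rot"]);print(s["position"],T.inv().apply([.649,.0325,.29]-s["position"])*1000)
for n in("scene","wrist","top"): cv2.imwrite(f"pics/m_{n}.png",ctrl.get_image(n)[:,:,::-1])
a,b,c=[cv2.imread(f"pics/m_{n}.png") for n in("scene","wrist","top")]
cv2.imwrite("pics/m.png",np.hstack([cv2.resize(a[120:300,180:420],(400,300)),cv2.resize(b,(400,300))]))
E
```

```text
time: 6.65
position: [0.6499, 0.0299, 0.2955]
tool_rot: [-0.014, -3.14, 0.003]
ft_force: [0.5, 1.2, -2.8]
grip_width: 0.516
time: 6.95
position: [0.6489, 0.0354, 0.296]
tool_rot: [-0.008, -3.14, -0.002]
ft_force: [-0.8, 0.3, -3.6]
grip_width: 0.512
[0.6489 0.0354 0.296 ] [-0.0737 -2.9017  6.0002]
```

View pics/m.png

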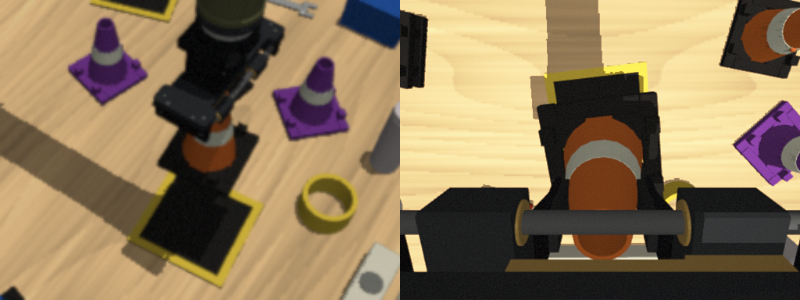

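```bash
python3 -m creep '[[[0,0,-1,15,0,0,0],[0,0,-1,40,0,0,0],[0,0,-1,65,0,0,0],[0,0,-1,90,0,0,0],[0,0,-1,115,0,0,0]]]'; python3 -m creep '[[[0,0,0,20,0,0,0],[0,0,0,38,0,0,0],[0,0,0,54,0,0,0],[0,0,0,66,0,0,0],[0,0,0,72,0,0,0]]]';  python3 -m creep '[[[0,0,0,0,0,0,0],[0,0,0,0,0,0,0]]]'
python3 - <<'E'
from h import *
for n in("scene","wrist"): cv2.imwrite(f"pics/n_{n}.png",ctrl.get_image(n)[:,:,::-1])
a,b=[cv2.imread(f"pics/n_{n}.png") for n in("scene","wrist")]
cv2.imwrite("pics/n.png",np.hstack([cv2.resize(a[180:300,220:380],(400,300)),cv2.resize(b,(400,300))]))
E
```

```text
time: 7.6
position: [0.6487, 0.0328, 0.1795]
tool_rot: [-0.01, -3.141, -0.0]
ft_force: [-0.1, 0.5, -2.4]
grip_width: 0.511
time: 8.1
position: [0.6486, 0.0326, 0.1079]
tool_rot: [-0.01, -3.14, 0.0]
ft_force: [0.8, 0.2, -4.0]
grip_width: 0.514
time: 8.3
position: [0.65, 0.0325, 0.1103]
tool_rot: [0.011, 3.14, 0.0]
ft_force: [0.3, 0.1, -1.6]
grip_width: 0.513
```

View pics/n.png

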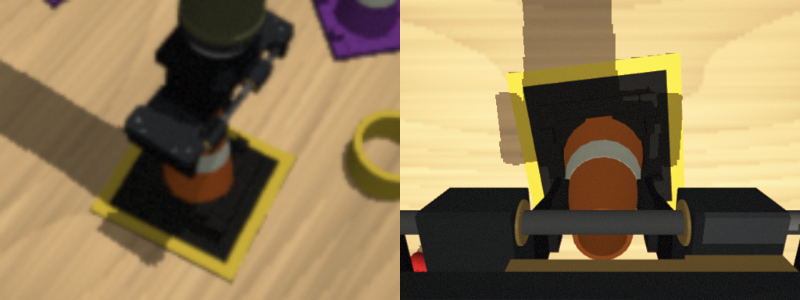

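The foot is about 12 mm above the mat, centred and squared. I lower it in small steps.

```bash
python3 -m creep '[[[0,0,0,2,0,0,0],[0,0,0,4,0,0,0],[0,0,0,6,0,0,0],[0,0,0,8,0,0,0],[0,0,0,9,0,0,0]]]'; python3 -m creep '[[[0,0,0,0.5,0,0,0],[0,0,0,1,0,0,0],[0,0,0,1.5,0,0,0],[0,0,0,2,0,0,0]]]'; python3 -m creep '[[[0,0,0,0,0,0,0],[0,0,0,0,0,0,0]]]'
```

```text
time: 8.9
position: [0.6492, 0.0325, 0.1002]
tool_rot: [-0.011, -3.141, 0.0]
ft_force: [-0.6, 0.5, -2.8]
grip_width: 0.512
time: 9.3
position: [0.6495, 0.0325, 0.0986]
tool_rot: [0.011, 3.141, 0.0]
ft_force: [0.4, -0.2, -3.7]
grip_width: 0.515
time: 9.5
position: [0.6494, 0.0325, 0.0986]
tool_rot: [0.011, 3.141, 0.0]
ft_force: [-0.4, 0.6, -3.1]
grip_width: 0.51
```

```bash
python3 -m creep '[[[0,0,0,0.5,0,0,0],[0,0,0,1,0,0,0],[0,0,0,1.5,0,0,0],[0,0,0,2,0,0,0],[0,0,0,2,0,0,0]]]'; python3 -m creep '[[[0,0,0,0.5,0,0,0],[0,0,0,1,0,0,0],[0,0,0,1,0,0,0]]]'
```

```text
time: 10.0
position: [0.6494, 0.0325, 0.0965]
tool_rot: [-0.011, -3.141, -0.0]
ft_force: [1.1, 1.0, -2.9]
grip_width: 0.507
time: 10.3
position: [0.6497, 0.0325, 0.096]
tool_rot: [0.011, 3.141, 0.0]
ft_force: [-1.0, 1.6, -0.9]
grip_width: 0.512
```

```bash
python3 -m creep '[[[0,0,0,0.3,0,0,0],[0,0,0,0.6,0,0,0],[0,0,0,0.6,0,0,0]]]'
```

```text
time: 10.6
position: [0.6498, 0.0326, 0.0959]
tool_rot: [0.01, 3.141, 0.001]
ft_force: [-1.6, 0.7, 4.7]
grip_width: 0.516
```

The force is now upward, so the cone is in contact. I release and open gradually.

```bash
python3 -m creep '[[[0.53,0,0,0,0,0,0],[0.56,0,0,0,0,0,0],[0.6,0,0,0,0,0,0],[0.7,0,0,0,0,0,0],[0.8,0,0,0,0,0,0]]]' 5; python3 -m creep '[[[1,0,0,0,0,0,0],[1,0,0,0,0,0,0],[1,0,0,0,0,0,0],[1,0,0,0,0,0,0],[1,0,0,0,0,0,0]]]'; python3 -m creep '[[[1,0,0,0,0,0,0],[1,0,0,0,0,0,0],[1,0,0,0,0,0,0]]]'
```

```text
time: 11.1
position: [0.6493, 0.0323, 0.0945]
tool_rot: [-0.011, -3.141, 0.0]
ft_force: [-0.1, 0.1, 0.2]
grip_width: 0.704
time: 11.6
position: [0.6494, 0.0325, 0.095]
tool_rot: [0.011, 3.141, 0.0]
ft_force: [-0.4, 0.4, -0.3]
grip_width: 0.997
time: 11.9
position: [0.6494, 0.0325, 0.095]
tool_rot: [0.011, 3.142, 0.0]
ft_force: [-1.0, 0.3, -1.0]
grip_width: 0.997
```

```bash
python3 -m creep '[[[1,0,0,-15,0,0,0],[1,0,0,-40,0,0,0],[1,0,0,-70,0,0,0],[1,0,0,-100,0,0,0],[1,0,0,-130,0,0,0]]]'; python3 -m creep '[[[1,0,0,-30,0,0,0],[1,30,0,-40,0,0,0],[1,60,0,-40,0,0,0],[1,90,0,-40,0,0,0],[1,110,0,-40,0,0,0]]]'; python3 -m creep '[[[1,0,0,0,0,0,0],[1,0,0,0,0,0,0]]]'
python3 - <<'E'
from h import *
for n in("scene","top","wrist"): cv2.imwrite(f"pics/f_{n}.png",ctrl.get_image(n)[:,:,::-1])
a,b=[cv2.imread(f"pics/f_{n}.png") for n in("scene","wrist")]
cv2.imwrite("pics/f.png",np.hstack([cv2.resize(a[120:360,140:460],(400,300)),cv2.resize(b,(400,300))]))
p=ctrl.camera_params("wrist");print(proj(p,[.649,.0325,.144]),proj(p,[.649,.0325,.018]))
h,s,v=cv2.split(cv2.cvtColor(b,cv2.COLOR_BGR2HSV))
for A,c,m in blobs((h<12)&(s>130)&(v>50),60): print(A,c,cv2.boundingRect(m.astype(np.uint8)))
E
```

```text
time: 12.4
position: [0.6495, 0.0324, 0.2276]
tool_rot: [0.011, 3.14, 0.0]
ft_force: [0.7, 0.4, -0.1]
grip_width: 1.003
time: 12.9
position: [0.5379, 0.033, 0.2665]
tool_rot: [0.011, 3.14, 0.001]
ft_force: [0.5, -0.2, -0.3]
grip_width: 0.999
time: 13.1
position: [0.54, 0.0332, 0.2663]
tool_rot: [0.01, 3.139, 0.001]
ft_force: [1.2, -1.0, -0.8]
grip_width: 1.001
[259.5134 292.8985] [259.5369 238.1885]
1214 [465.0099 132.9119] (438, 105, 68, 65)
398 [503.3593 150.8442] (493, 127, 19, 48)
837 [259.6607 228.5293] (231, 211, 58, 44)
448 [259.6719 260.0268] (239, 249, 43, 20)
82 [259.5122 302.7317] (247, 300, 27, 7)
667 [149.7001 338.4918] (128, 325, 45, 24)
```

View pics/f.png

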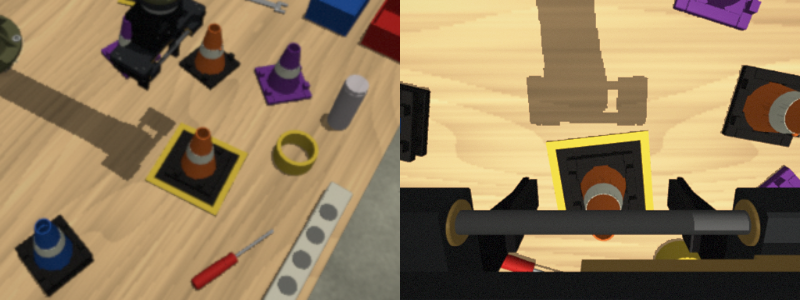

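The picture shows the cone standing upright in the middle of the mat, square to its border. The lower orange cone and the blue stack are standing, and the gripper is clear of everything.

```bash
python3 -c "
from bench import ctrl
print(ctrl.close_job())"
```

```text
the job is handed in; nothing more can be done
None
```

I pulled the top orange cone straight up off its stack and stood it in the middle of the right-hand mat. Then I backed the arm clear and handed the job in at about 13 s, well inside the 38 s limit.

- **Lift:** the load settled at about 3 N, the cone's own weight. The lower cone stayed standing.
- **Set-down:** I squared the cone to the mat and lowered it in steps of 2 mm and less. The wrist force rose to only +4.7 N at contact before I opened the gripper.
- **Last pictures:** the cone is upright and square on the mat. It lies on the predicted line across the wrist view (column 259.6 against 259.5). I judged the other direction by eye and by the arm's release position, (0.649, 0.033). The two camera estimates of the mat centre differ by about 4 mm, and I aimed at their mean. The blue stack and the lower orange cone look undisturbed, though I did not re-measure their positions.
- **Disagreement:** the gripper stopped at about 44 mm, not the stated 33–37 mm. An even taper from 75 to 30 mm would give about that width at the lower edge of the pads. The hold showed no sign of slipping.

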